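Snug a glass jar in its packing cradle with the turnbuckle

ROBOT

A 7-joint arm with a two-finger parallel gripper is mounted at the origin on the work surface. World frame = base frame: x ahead of the robot, y to its left, z up, the work surface at z = 0. Lengths are in m, angles in rad, forces in N, time in s.
With the tool pointing down it reaches from about 0.4 to 0.875 m from the base axis. Payload 19.3 kg.
Tool frame: the origin (TCP) lies at the very end of the fingers, on their centre line; the grasp point (between the pads) lies 19 mm behind it; z points along the fingers, y is the direction in which the jaws open and shut (so a half turn about z gives the same grasp; the last joint's range is limited). The gripper opens to 85 mm and grips with 20 to 120 N. Pads are 22 mm wide; open, the fingers measure 114 mm over their backs; the gripper's body (76 mm by 85 mm) begins 54 mm behind the grasp point. The pads swing forward as they close: fully open they stand 13 mm farther back than shut.
Start: joints at [1.112, 0.521, -0.036, 1.599, 0.021, 1.021, -0.113], TCP at [0.237, -0.578, 0.231] pointing down, gripper open.
Joint ranges: [-2.91, 2.91], [-0.3, 2.13], [-1.5, 1.42], [0.17, 2.43], [-1.26, 4.41], [0.16, 1.93], [-2.52, 2.52]. Speed limits (rad/s): [1.89, 1.89, 2.39, 2.39, 3.01, 3.01, 3.01].

INTERFACE

Orientations are given as [roll, pitch, yaw] about the fixed x, y, z axes, in that order (R = Rz(yaw) Ry(pitch) Rx(roll)).
In Python, from workcell import bot gives the robot as it stands.
- The arm moves only by the tool apply_moves, never from a script. Its argument "commands" is a list of rows, each an object with "travel": the shift along the tool's x, y, z in m, a list of three; "twist": the turn, a rotation vector about the tool's x, y, z in degrees, a list of three; "claw": the finger opening in m, from 0 to 0.0854. A call has 1 to 10 rows; each row is the pose to reach, as a shift and turn from the pose commanded when the call began, along the tool's axes at that moment; what a row does not reach only later rows make up. A row lasts 1/10 s, in which the tool goes at most 50 mm and 8.59 degrees, less where a joint would pass 70% of its speed; a pose out of reach is approached as far as the arm can. A call with a gripper value outside its range is refused whole. The fingers move at their own pace and stop on an object; "force" is the grip in N (left out, the last holds). Time passes only in rows, so rows that repeat a pose let the fingers close. It gives the time, the measured TCP pose, the force and the opening at its end, in the units of the state.
- bot.observe(): the state, without advancing time (a new reading comes with each control period).
- bot.grab_frame(name): name is "side" or "top"; returns a dict with "frame" (480x640x3 uint8, blue, green, red), "fx", "fy", "cx", "cy" (pixels), "dist" ([k1, k2, p1, p2, k3] as OpenCV has them; the pictures are not rectified), "pose" (4x4, takes a point from camera to world coordinates). Camera axes: x right, y up, looking along -z (the intrinsics and any distortion apply to the point x, -y, -z); pixel columns grow to the right and rows downward; lengths in m; the calibration is good to about 2 mm. A picture is of the moment at which its call begins. There is no depth.
- bot.job_done(): hands the job in, once; it reports no verdict.
The state is a dict: "clock": time; "qpos": joint angles; "qd": joint speeds; "joint_efforts": joint torques, N m; "position": TCP position; "tool_rot": TCP orientation; "force": force on the tool from outside, world axes, zero at the start; "moment": the same for the moment, N m; "grip_width": finger opening in m.
Only numpy, scipy, OpenCV 4.12 (cv2) and the standard library are available. Lean on these libraries where they do the work, as an engineer would, in place of code of your own. Each camera call takes 0.05 s, during which the arm holds its last target.

TASK

The green glass jar stands loose between the two padded cheeks of the packing cradle. Turn the turnbuckle sleeve by its red bars, tops away from the robot, so that both cheeks draw in and hold the jar firmly with the sprung pad pushed in about half way; feel for the moment the pads take hold and do not bottom the pad, which would crush the glass. Leave the jar standing in the cradle and the other things on the table where they are.

Things in the scene. Friction and masses are not known exactly. Their poses are not given: they have to be found in the camera images.
- cradle: Fixed plywood packing cradle (board 320 x 310 x 16 mm). Origin on the table surface straight below the middle of the turnbuckle; x points from the turnbuckle to the jar (roughly away from the robot), y along the turnbuckle to the left, z up. The board spans x -90 to 230 mm and y -135 to 175 mm.
- sleeve_axis (a point): Point on the turnbuckle's axis in the middle of the sleeve, 85 mm above the table; axes as the cradle's, so the turning axis is this point's y. It does not turn with the sleeve. The aluminium sleeve is 27 mm thick (36 mm in the middle) and 70 mm long along y; steel threaded rods run from its ends to the cheeks.
- bars (a point): Same point as sleeve_axis, for the bars: four red round bars, 10 mm thick, stick out square to the axis at y = 0, 90 degrees apart, rounded ends 60 mm from the axis (the top at most 145 mm above the table). A shut gripper held upright can push a bar along +x with its fingertips about 30 mm above the axis, then lift and take the next bar.
- sleeve (a joint): Turning angle q of the sleeve, rad, 0 to 5.6; starts at 0 to 1.57. It grows (tightens) as the top bars move to the cradle's +x. The bars lean q, q + pi/2, q + pi, q + 3pi/2 from vertical towards +x. Each rad draws each cheek in by 3.82 mm. Drag 0.22 N m when the pads are free, plus 0.0076 N m per newton of clamping (0.28 as the pads take hold, 0.34 as wanted). It stays where left.
- cheek_left: Sliding wooden cheek on the +y side, 105 mm tall, with the sprung pad. It slides along the cradle's y; its frame coincides with the cradle's when the sleeve is at 0 and moves to -y as the sleeve tightens. The pad's brass screw was set by someone: at sleeve 0 the pad's face is at y 60 to 74 mm, unknown beforehand and not changed by load, so the pads take hold at a sleeve angle somewhere from 2.6 to 4.5.
- pad_mount (a point): Point on the left cheek at the middle height of its pad (58 mm above the table); it moves with the cheek, not the pad. The black 64 x 56 mm rubber pad sits on a sprung steel stem in the brass screw. Preloaded spring: it yields at 8 N and gains 2 N per mm over 8 mm of travel; wanted about 4 mm in, 16 N, i.e. 0.6 rad of sleeve after the pads take hold. It bottoms at 24 N.
- cheek_right: The sliding cheek on the -y side with a fixed 70 x 56 mm rubber pad, face at y -60 mm when the sleeve is at 0; moves to +y as the sleeve tightens, frame as for the left cheek.
- jar: Loose green glass jar with cork, 100 mm diameter, 138 mm high, about 0.45 kg. Origin at the centre of its underside; it stands on the cradle board (16 mm above the table) near x 140 mm, y 0, loose between the pads. The closing pads push it sideways a few mm; until both touch, its sliding friction adds up to 4 N on the pad that pushes it.
- wedge: Bystander: loose wooden bar 24 x 60 x 18 mm lying on the front left corner of the cradle board, origin under its middle.
- clear_jug: Bystander: clear glass jug with brown cap, 110 mm diameter, 190 mm high, origin under its middle.
- tin: Bystander: steel tin, 74 mm diameter, 110 mm high, origin under its middle.
- wood_block: Bystander: dark wood block 70 x 140 x 45 mm, origin under its middle.
- screwdriver: Bystander: screwdriver with red handle lying on the table.
- brush: Bystander: yellow-handled brush lying on the table.
- tape: Bystander: roll of brown tape, 100 mm diameter, 48 mm high, origin under its middle.
Not all that is in view belongs to the job. Leave any purple look-alike of the jar alone.

How it is judged:
At the end, for the whole second after the job is handed in: Both cheeks clamp the jar: sprung pad pressing with 11 to 21 N (1.5 to 6.5 mm of its 8 mm travel), fixed pad with 6 to 26 N; the jar at rest, upright (within 0.06 rad), standing on the cradle board, 120 to 160 mm beyond the turnbuckle axis (contact force between cheek_left and jar between 11 and 21 N and contact force between cheek_right and jar between 6 and 26 N and angle between jar's own z axis and vertical below 0.06 rad and x of jar in the frame of cradle between 0.12 and 0.16 m and z of jar in the frame of cradle below 0.021 m and linear speed of jar below 0.01 m/s); the robot touches nothing.
It fails at once if the glass is crushed: a cheek presses the jar with more than 40 N (contact force between any of cheek_left, cheek_right and jar above 40 N).
It fails at once if the jar is tipped by more than 0.3 rad (angle between jar's own z axis and vertical above 0.3 rad).
It fails at once if a bystander is moved by more than 25 mm (distance of any of wedge, clear_jug, tin, wood_block, screwdriver, brush, tape from where it was at the start of the episode above 0.025 m).
It also fails if it takes over 67 s, if anything falls off the work surface, if the arm or the gripper's body presses on something with over 40 N, if the wrist force passes 120 N, or if a joint passes its speed limit or range.

## Working session

There is one attempt and no reset: what is moved stays moved. The work goes in short steps, Python scripts to look and compute and a tool call to move; the robot and the scene stay as the last step left them, time stands still between calls to the robot, and variables do not carry over. Pictures are saved under pics/ and viewed, and the job is handed in when it is done.

Besides the shell and the picture viewer there is one more tool, called after "Call:" as name(argument=value, ...) on one line, values as JSON. apply_moves: Moves the arm, as the interface text tells. Its arguments: {"type":"object","properties":{"commands":{"type":"array"},"force":{"type":"number"}},"required":["commands"]}

```bash
mkdir -p pics; ls; python3 - <<'E'
from workcell import bot
import cv2,pickle
s=bot.observe(); print(s)
for n in("side","top"):
    f=bot.grab_frame(n); cv2.imwrite(f"pics/{n}0.png",f["frame"]); pickle.dump(f,open(f"{n}0.pkl","wb")); print(n,{k:f[k] for k in f if k!="frame"})
E
```

```text
pics
{'clock': 0.0, 'qpos': array([ 1.11182833,  0.52202064, -0.03632797,  1.59998373,  0.02117623,
        1.02111989, -0.1128193 ]), 'qd': array([-0.00125862,  0.00036835, -0.00040549,  0.0004473 ,  0.00189296,
        0.00178574, -0.00073151]), 'joint_efforts': array([-1.30373901e-03, -9.27108979e+01,  1.97985895e+00, -3.69931841e+01,
        1.78442494e-02,  8.21690366e-03, -2.38669692e-06]), 'position': array([ 0.2367505 , -0.57806151,  0.23073029]), 'tool_rot': array([-3.14044671e+00,  6.18646059e-05,  3.88726380e-01]), 'force': array([-0.6330724 , -0.21535877, -0.69111704]), 'moment': array([ 0.01563475,  0.01199593, -0.00342516]), 'grip_width': 0.08588434806164719}
side {'fx': 440.02161504522644, 'fy': 440.02161504522644, 'cx': 318.8722783277498, 'cy': 236.6855096383886, 'dist': array([-0.04328043,  0.        ,  0.        ,  0.        ,  0.        ]), 'pose': array([[-0.96477107,  0.17692326, -0.19471758,  0.30563615],
       [-0.26257758, -0.60131625,  0.75463354,  0.76373462],
       [ 0.01642538,  0.77917708,  0.62658861,  0.72823783],
       [ 0.        ,  0.        ,  0.        ,  1.        ]])}
top {'fx': 502.59827372923877, 'fy': 502.59827372923877, 'cx': 324.5264836719222, 'cy': 242.15811774245051, 'dist': array([0.04257159, 0.        , 0.        , 0.        , 0.        ]), 'pose': array([[-0.01057824,  0.99835419, -0.05636495,  0.44605201],
       [-0.99976337, -0.009488  ,  0.01957517, -0.00555314],
       [ 0.01900816,  0.05655868,  0.99821832,  1.28974897],
       [ 0.        ,  0.        ,  0.        ,  1.        ]])}
```

View pics/side0.png

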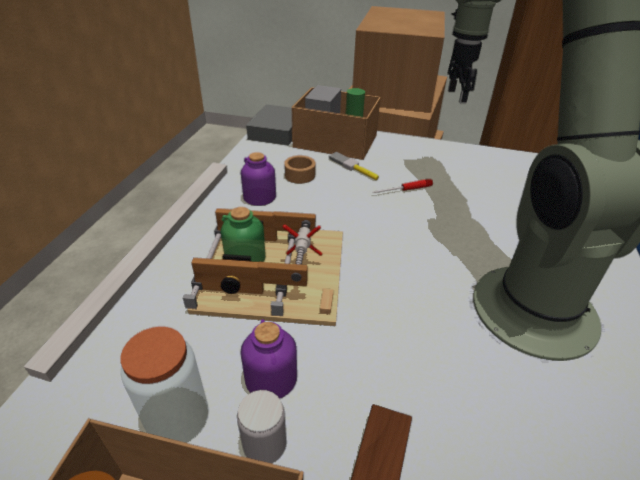

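View pics/top0.png

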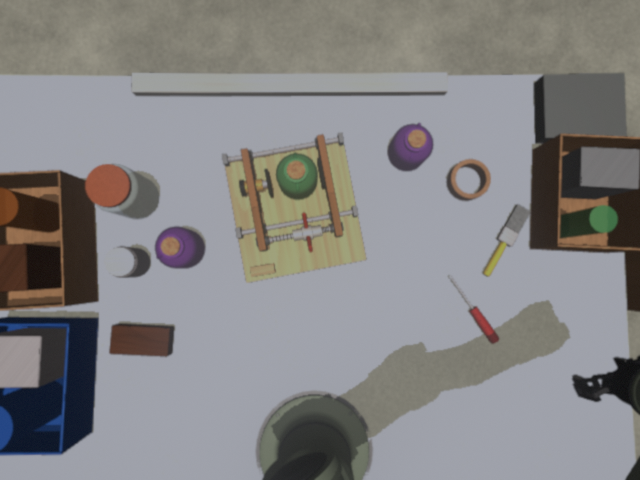

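```bash
cat > h.py <<'E'
import numpy as np,cv2,pickle
def load(n): return pickle.load(open(n+'.pkl','rb'))
def K(f): return np.array([[f['fx'],0,f['cx']],[0,f['fy'],f['cy']],[0,0,1.]])
def ray(f,uv):
    p=cv2.undistortPoints(np.array([[uv]],float),K(f),f['dist'])[0,0]
    d=f['pose'][:3,:3]@np.array([p[0],-p[1],-1]); return f['pose'][:3,3],d
def atz(f,uv,z):
    o,d=ray(f,uv); return o+d*(z-o[2])/d[2]
def proj(f,P):
    P=np.atleast_2d(P); c=(P-f['pose'][:3,3])@f['pose'][:3,:3]
    c=c*[1,-1,-1]
    return cv2.projectPoints(c,np.zeros(3),np.zeros(3),K(f),f['dist'])[0][:,0]
def crop(f,x0,y0,w,h,s,out):
    cv2.imwrite(out,cv2.resize(f['frame'][y0:y0+h,x0:x0+w],None,fx=s,fy=s,interpolation=cv2.INTER_CUBIC))
E
python3 - <<'E'
from h import *
crop(load('top0'),215,125,160,160,3.75*1.0,'pics/t1.png')
crop(load('side0'),180,200,170,125,4.5,'pics/s1.png')
E
```

```text
(no output)
```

View pics/t1.png

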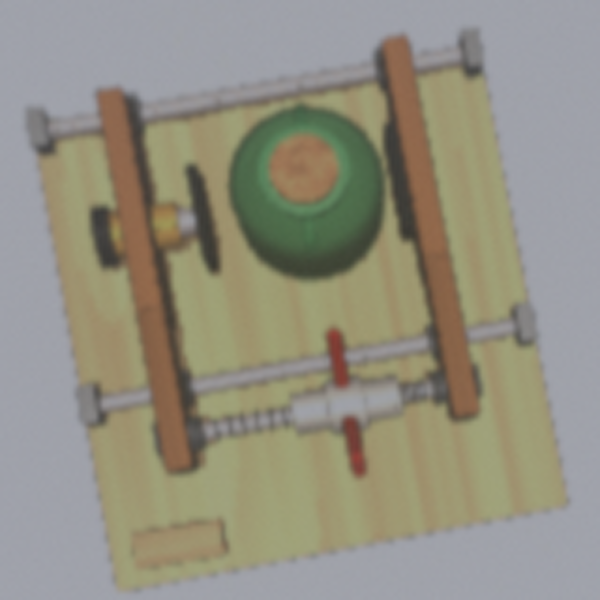

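View pics/s1.png

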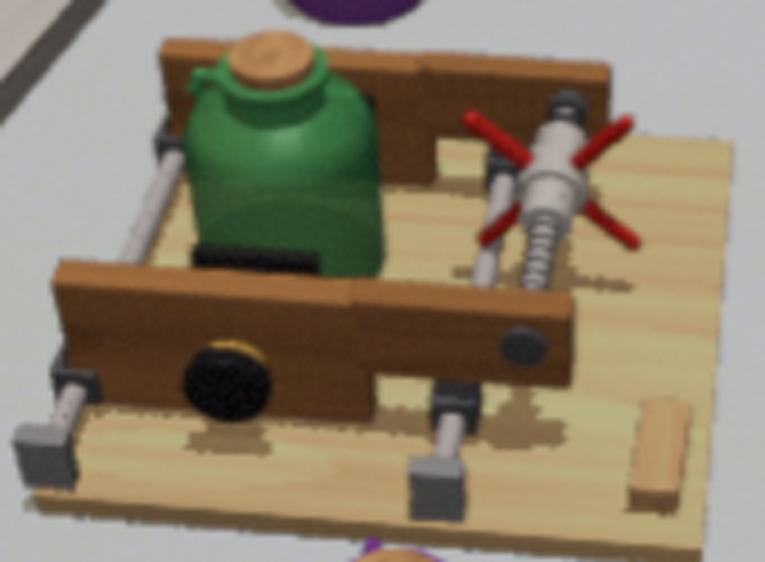

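```bash
cat >> h.py <<'E'
def cradle(p,P): # p=x,y,yaw
    c,s=np.cos(p[2]),np.sin(p[2]); P=np.atleast_2d(P).astype(float)
    return np.c_[p[0]+c*P[:,0]-s*P[:,1],p[1]+s*P[:,0]+c*P[:,1],P[:,2]]
E
python3 - <<'E'
from h import *
from scipy.optimize import least_squares
t=load('top0');s=load('side0')
tc=lambda a:np.array(a)/3.75+[215,125]-0.4
sc=lambda a:np.array(a)/4.5+[180,200]-0.4
tp=tc([(118,590),(570,503),(484,66)]); TP=[(-.09,.175,.016),(-.09,-.135,.016),(.23,-.135,.016)]
bs=sc([(470,117),(630,123),(638,245),(482,241)]); bt=tc([(335,332),(358,472)])
sp=sc([(733,143),(702,550)]); SP=[(-.09,-.135,.016),(-.09,.175,.016)]
def tips(q,ks): return np.array([[.057*np.sin(q+k*np.pi/2),0,.085+.057*np.cos(q+k*np.pi/2)] for k in ks])
def res(v,full=False):
    p=v[:3];q=v[3]
    # side image: left=+x. top-left tip leans +x: k=0; lower-left k=1; lower right 2; top right 3
    r=[proj(t,cradle(p,TP))-tp, proj(s,cradle(p,SP))-sp, proj(s,cradle(p,tips(q,[0,3,2,1])))-bs, proj(t,cradle(p,tips(q,[0,3])))-bt]
    return r if full else np.concatenate(r).ravel()
o=least_squares(res,[.5,.0,.2,.8],loss='soft_l1')
print(o.x);[print(np.round(a,1)) for a in res(o.x,True)]
print('axis',cradle(o.x,[0,0,.085]))
E
```

```text
[0.53752478 0.01191943 0.17123645 0.83326964]
[[-0.4  0.2]
 [-0.1  1.2]
 [-0.2 -5. ]]
[[ 0.8 -0.7]
 [ 0.1 -0.2]]
[[ 0.2  0.1]
 [ 0.2 -0.1]
 [-0.6  0. ]
 [ 0.3 -0.4]]
[[-0.1  0.4]
 [-0.1 -3. ]]
axis [[0.53752478 0.01191943 0.085     ]]
```

```bash
cat >> h.py <<'E'
from scipy.spatial.transform import Rotation as R
C=np.array([0.5375,0.0119,0.1712])
def st():
    from workcell import bot
    s=bot.observe(); T=R.from_euler('xyz',s['tool_rot']); a=C[2]
    Rc=np.array([[np.cos(a),np.sin(a),0],[-np.sin(a),np.cos(a),0],[0,0,1]])
    pc=Rc@(s['position']-[C[0],C[1],0]); F=Rc@s['force'];M=Rc@s['moment']
    print('t',round(s['clock'],2),'cradle pos mm',np.round(pc*1e3,1),'F',np.round(F,2),'M',np.round(M,3),'w',round(s['grip_width'],4))
    r=pc-[0,0,.085]
    print('torque if M@TCP', round((M+np.cross(r,F))[1],3), 'F only at tip',round(np.cross(r,F)[1],3))
    return s,T,pc,Rc
def to(target): # cradle coords m
    s,T,pc,Rc=st()
    d=T.inv().apply(Rc.T@(np.array(target)-pc))
    G=R.from_euler('xyz',[np.pi,0,C[2]])
    print('travel',np.round(d,4),'twist deg',np.round(np.degrees((T.inv()*G).as_rotvec()),2))
E
python3 - <<'E'
from h import *
to([-.07,0,.2])
E
```

```text
t 0.1 cradle pos mm [-396.8 -530.1  230.8] F [ 0.53  0.07 -0.02] M [-0.029 -0.001  0.03 ] w 0.0854
torque if M@TCP 0.067 F only at tip 0.068
travel [ 0.4335 -0.4471  0.0312] twist deg [-6.000e-02  1.000e-02  1.247e+01]
```

Call:
apply_moves(commands=[{"travel": [0.03,-0.03,0],"twist": [0,0,2],"claw": 0},{"travel": [0.065,-0.06,0],"twist": [0,0,4],"claw": 0},{"travel": [0.1,-0.09,0],"twist": [0,0,6],"claw": 0},{"travel": [0.135,-0.12,0],"twist": [0,0,8],"claw": 0},{"travel": [0.17,-0.15,0],"twist": [0,0,10],"claw": 0},{"travel": [0.205,-0.18,0],"twist": [0,0,12.4],"claw": 0},{"travel": [0.24,-0.21,0],"twist": [0,0,12.4],"claw": 0},{"travel": [0.27,-0.24,0],"twist": [0,0,12.4],"claw": 0},{"travel": [0.3,-0.27,0],"twist": [0,0,12.4],"claw": 0},{"travel": [0.33,-0.3,0],"twist": [0,0,12.4],"claw": 0}])

```text
clock: 1.1
position: [0.4288, -0.1739, 0.2313]
tool_rot: [3.142, 0.0, 0.172]
force: [1.0, -0.2, 0.3]
grip_width: -0.0001
```

```bash
python3 - <<'E'
from h import *
to([-.07,0,.18])
E
```

```text
t 1.1 cradle pos mm [-138.7 -164.6  231.3] F [ 0.99 -0.35  0.26] M [-0.021  0.02  -0.015] w -0.0001
torque if M@TCP 0.2 F only at tip 0.18
travel [ 0.0689 -0.1645  0.0513] twist deg [0.   0.01 0.07]
```

Call:
apply_moves(commands=[{"travel": [0.014,-0.04,0],"twist": [0,0,0],"claw": 0},{"travel": [0.028,-0.08,0],"twist": [0,0,0],"claw": 0},{"travel": [0.042,-0.12,0],"twist": [0,0,0],"claw": 0},{"travel": [0.06,-0.15,0.01],"twist": [0,0,0],"claw": 0},{"travel": [0.069,-0.164,0.03],"twist": [0,0,0],"claw": 0},{"travel": [0.069,-0.164,0.051],"twist": [0,0,0],"claw": 0},{"travel": [0.069,-0.164,0.051],"twist": [0,0,0],"claw": 0},{"travel": [0.069,-0.164,0.051],"twist": [0,0,0],"claw": 0}])

```text
clock: 1.9
position: [0.4682, -0.0025, 0.1805]
tool_rot: [-3.142, 0.001, 0.172]
force: [-0.5, -0.4, 0.0]
grip_width: 0.0001
```

```bash
python3 - <<'E'
from h import *
to([-.07,0,.117])
from workcell import bot
import pickle
for n in("side","top"):
    f=bot.grab_frame(n);pickle.dump(f,open(n+'1.pkl','wb'))
crop(load('side1'),180,160,190,165,4,'pics/s2.png')
st()
E
```

```text
t 1.9 cradle pos mm [-70.7  -2.4 180.5] F [-0.52 -0.32  0.  ] M [-0.012 -0.007  0.007] w 0.0001
torque if M@TCP -0.057 F only at tip -0.05
travel [ 0.0008 -0.0024  0.0635] twist deg [-0.    0.05  0.05]
t 2.0 cradle pos mm [-70.2  -2.7 181.2] F [1.27 0.11 0.06] M [-0.032 -0.003 -0.031] w 0.0001
torque if M@TCP 0.124 F only at tip 0.126
```

View pics/s2.png

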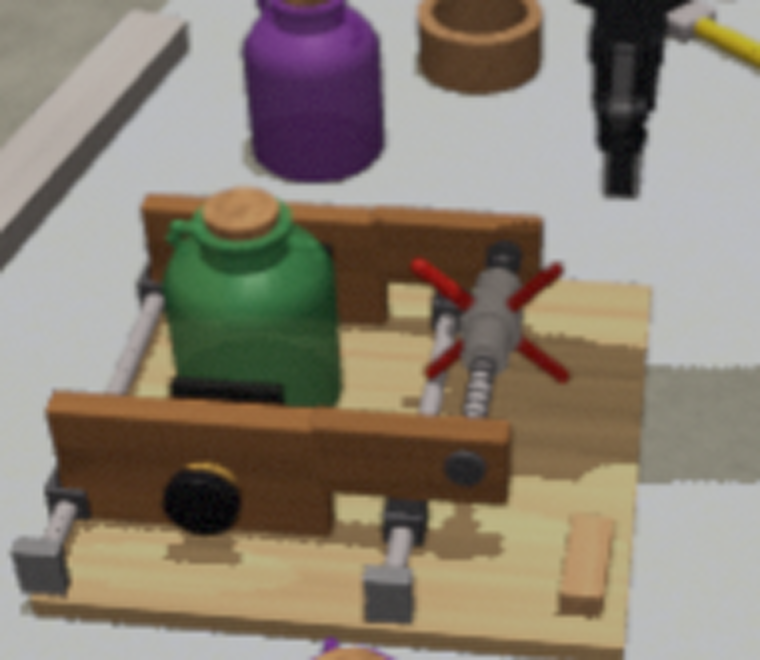

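Call:
apply_moves(commands=[{"travel": [0,-0.002,0.035],"twist": [0,0,0],"claw": 0},{"travel": [0,-0.002,0.065],"twist": [0,0,0],"claw": 0},{"travel": [0.004,-0.002,0.065],"twist": [0,0,0],"claw": 0},{"travel": [0.008,-0.002,0.065],"twist": [0,0,0],"claw": 0},{"travel": [0.012,-0.002,0.065],"twist": [0,0,0],"claw": 0},{"travel": [0.016,-0.002,0.065],"twist": [0,0,0],"claw": 0}])

```text
clock: 2.6
position: [0.4851, 0.0025, 0.1167]
tool_rot: [3.141, -0.002, 0.172]
force: [0.3, 0.6, 0.0]
grip_width: -0.0001
```

```bash
python3 - <<'E'
from h import *
st()
E
```

```text
t 2.6 cradle pos mm [-53.3  -0.4 116.7] F [0.41 0.5  0.02] M [ 0.036  0.006 -0.024] w -0.0001
torque if M@TCP 0.02 F only at tip 0.014
```

Call:
apply_moves(commands=[{"travel": [0.004,0,0],"twist": [0,0,0],"claw": 0},{"travel": [0.008,0,0],"twist": [0,0,0],"claw": 0},{"travel": [0.012,0,0],"twist": [0,0,0],"claw": 0},{"travel": [0.016,0,0],"twist": [0,0,0],"claw": 0}])

```text
clock: 3.0
position: [0.4988, 0.0048, 0.1158]
tool_rot: [3.141, 0.002, 0.172]
force: [-7.9, -0.7, 5.0]
grip_width: -0.0005
```

```bash
python3 - <<'E'
from h import *
st()
E
```

```text
t 3.0 cradle pos mm [-39.3  -0.4 115.8] F [-7.89  0.63  5.03] M [-0.049  1.504 -0.028] w -0.0005
torque if M@TCP 1.459 F only at tip -0.045
```

Call:
apply_moves(commands=[{"travel": [0.005,0,0],"twist": [0,0,0],"claw": 0},{"travel": [0.01,0,0],"twist": [0,0,0],"claw": 0},{"travel": [0.015,0,0],"twist": [0,0,0],"claw": 0},{"travel": [0.02,0,0],"twist": [0,0,0],"claw": 0},{"travel": [0.025,0,0],"twist": [0,0,0],"claw": 0},{"travel": [0.03,0,0],"twist": [0,0,0],"claw": 0},{"travel": [0.035,0,0],"twist": [0,0,0],"claw": 0}])

```text
clock: 3.7
position: [0.5337, 0.011, 0.1157]
tool_rot: [3.141, 0.001, 0.172]
force: [-6.9, -1.5, 0.0]
grip_width: 0.0001
```

```bash
python3 - <<'E'
from h import *
st()
E
```

```text
t 3.7 cradle pos mm [ -3.9  -0.2 115.7] F [-7.07 -0.33  0.03] M [8.60e-02 1.52e+00 1.00e-03] w 0.0001
torque if M@TCP 1.303 F only at tip -0.217
```

Call:
apply_moves(commands=[{"travel": [0.004,0,0],"twist": [0,0,0],"claw": 0},{"travel": [0.008,0,0],"twist": [0,0,0],"claw": 0},{"travel": [0.012,0,0],"twist": [0,0,0],"claw": 0}])

```text
clock: 4.0
position: [0.545, 0.013, 0.1154]
tool_rot: [3.141, 0.002, 0.172]
force: [-6.7, -1.2, -0.8]
grip_width: 0.0002
```

```bash
python3 - <<'E'
from h import *
st()
E
```

```text
t 4.0 cradle pos mm [  7.6  -0.2 115.4] F [-6.8  -0.05 -0.79] M [0.01  1.577 0.005] w 0.0002
torque if M@TCP 1.376 F only at tip -0.2
```

Call:
apply_moves(commands=[{"travel": [0.004,0,0],"twist": [0,0,0],"claw": 0},{"travel": [0.008,0,0],"twist": [0,0,0],"claw": 0}])

```text
clock: 4.2
position: [0.5531, 0.0144, 0.1155]
tool_rot: [3.141, 0.002, 0.172]
force: [-6.5, -1.2, 0.5]
grip_width: 0.0001
```

```bash
python3 - <<'E'
from h import *
st()
from workcell import bot
f=bot.grab_frame("side");pickle.dump(f,open('side2.pkl','wb'))
crop(f,180,160,190,165,4,'pics/s3.png')
st()
E
```

```text
t 4.2 cradle pos mm [ 15.8  -0.2 115.5] F [-6.61 -0.04  0.51] M [-0.037  1.501  0.066] w 0.0001
torque if M@TCP 1.291 F only at tip -0.21
t 4.25 cradle pos mm [ 16.5  -0.2 115.5] F [-5.08 -0.12  1.91] M [-0.042  1.18  -0.09 ] w -0.0
torque if M@TCP 0.994 F only at tip -0.187
```

View pics/s3.png

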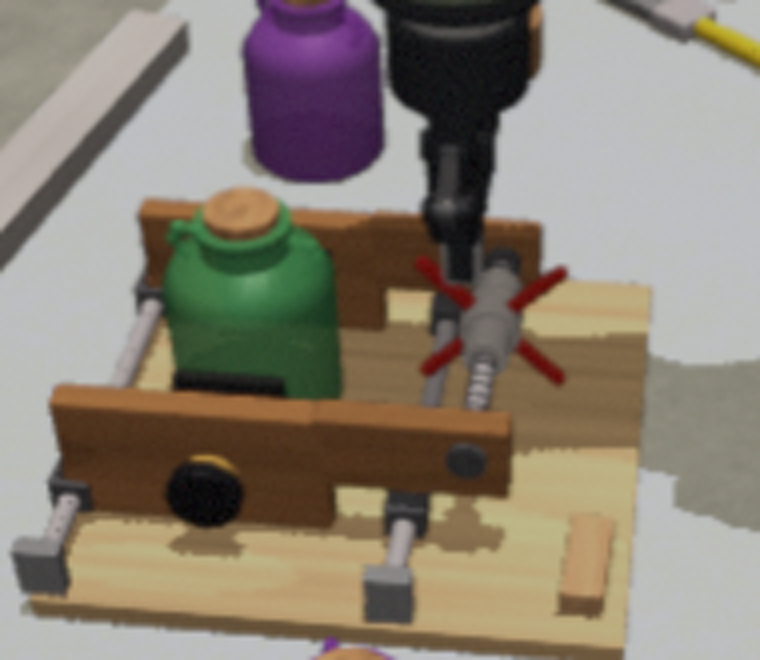

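```bash
python3 - <<'E'
from h import *
t=load('top0')
a=C[2];Rc=np.array([[np.cos(a),np.sin(a),0],[-np.sin(a),np.cos(a),0],[0,0,1]])
for n,uv,z in [('Lpad top',(202,172),.086),('Lpad bot',(219,268),.086),('Rpad face top',(388,125),.086),('Rpad face bot',(403,238),.086),('jarL',(230,190),.08),('jarR',(385,190),.08),('cork',(305,168),.154)]:
    P=atz(t,np.array(uv)/3.75+[215,125]-.4,z); print(n,np.round(1e3*(Rc@(P-[C[0],C[1],0])),1))
crop(t,235,155,100,70,8,'pics/t2.png')
E
```

```text
Lpad top [164.4  65.2  86. ]
Lpad bot [101.4  65.4  86. ]
Rpad face top [173.4 -58.   86. ]
Rpad face bot [ 99.5 -54.2  86. ]
jarL [151.   49.8  80. ]
jarR [133.3 -48.7  80. ]
cork [141.3  -0.4 154. ]
```

View pics/t2.png

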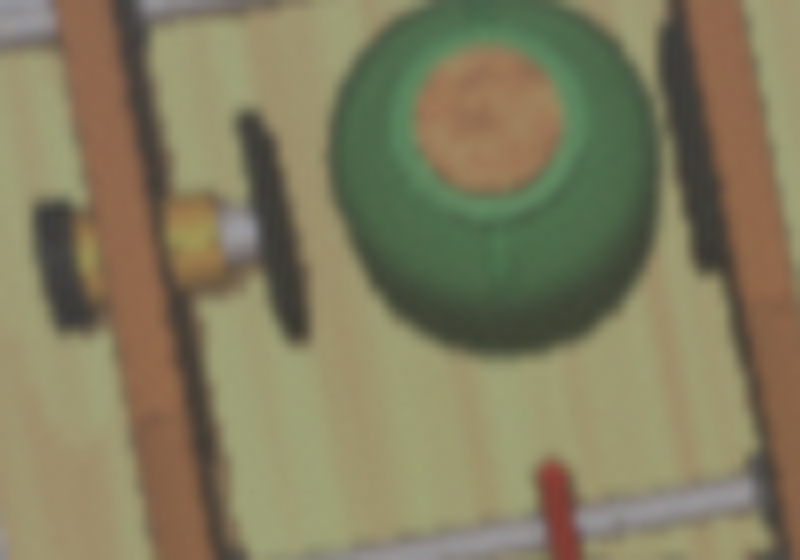

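Call:
apply_moves(commands=[{"travel": [-0.006,0,-0.004],"twist": [0,0,0],"claw": 0},{"travel": [-0.01,0,-0.045],"twist": [0,0,0],"claw": 0},{"travel": [-0.045,0,-0.05],"twist": [0,0,0],"claw": 0},{"travel": [-0.085,0,-0.045],"twist": [0,0,0],"claw": 0},{"travel": [-0.085,0,-0.02],"twist": [0,0,0],"claw": 0},{"travel": [-0.085,0,0],"twist": [0,0,0],"claw": 0},{"travel": [-0.08,0,0],"twist": [0,0,0],"claw": 0}])

```text
clock: 4.95
position: [0.4737, 0.0007, 0.1144]
tool_rot: [-3.141, 0.002, 0.172]
force: [0.8, 0.0, 1.1]
grip_width: 0.0002
```

```bash
python3 - <<'E'
from h import *
st()
from workcell import bot
f=bot.grab_frame("side");pickle.dump(f,open('side3.pkl','wb'))
crop(f,180,160,190,165,4,'pics/s4.png')
f=bot.grab_frame("top");pickle.dump(f,open('top3.pkl','wb'))
crop(f,215,125,160,160,3.75,'pics/t4.png')
st()
E
```

```text
t 4.95 cradle pos mm [-64.7  -0.2 114.4] F [ 0.76 -0.1   1.15] M [-0.045  0.043 -0.029] w 0.0002
torque if M@TCP 0.14 F only at tip 0.097
t 5.05 cradle pos mm [-62.5  -0.  116.1] F [-0.13  0.91  0.06] M [-0.001 -0.046  0.002] w -0.0002
torque if M@TCP -0.046 F only at tip -0.0
```

View pics/s4.png

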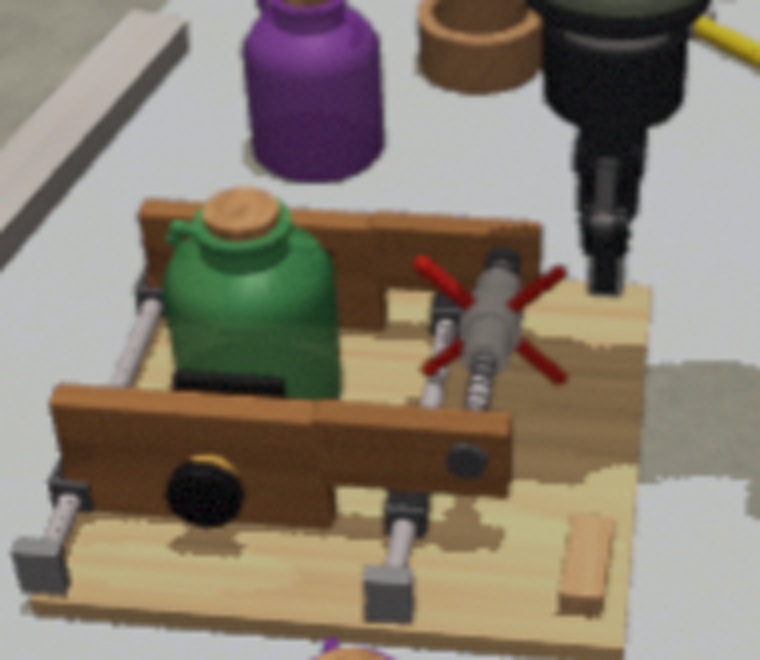

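View pics/t4.png

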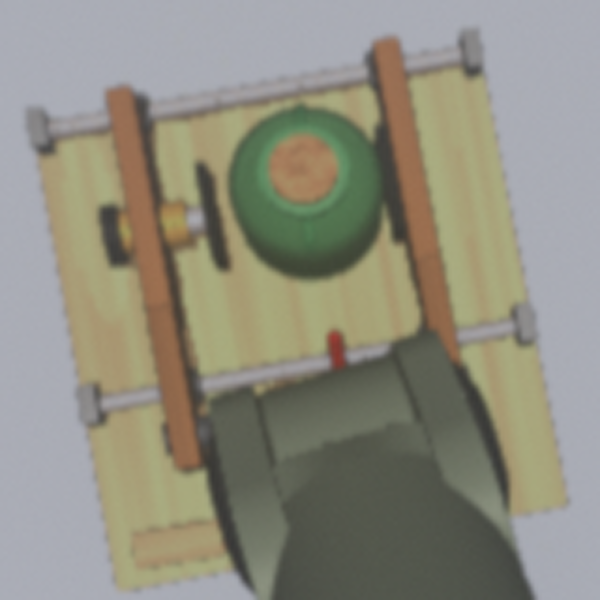

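```bash
cat >> h.py <<'E'
from scipy.optimize import least_squares
def tipsq(q,ks): return np.array([[.057*np.sin(q+k*np.pi/2),0,.085+.057*np.cos(q+k*np.pi/2)] for k in ks])
def fitq(f,tips4,scale,off,ks,q0):
    uv=np.array(tips4)/scale+off-.4
    o=least_squares(lambda v:(proj(f,cradle(C,tipsq(v[0],ks)))-uv).ravel(),[q0],loss='soft_l1')
    print('q mod',o.x,np.round(o.fun.reshape(-1,2),1).tolist())
E
python3 - <<'E'
from h import *
fitq(load('side1'),[(416,264),(560,267),(567,378),(430,374)],4,[180,160],[0,3,2,1],.8)
fitq(load('side3'),[(421,262),(562,271),(561,379),(428,370)],4,[180,160],[0,3,2,1],.8)
E
```

```text
q mod [0.85108025] [[0.4, 0.4], [-0.2, 0.2], [-0.3, -0.2], [0.2, -0.1]]
q mod [0.79893726] [[-0.0, 0.1], [0.3, 0.0], [0.4, 0.1], [-0.2, 0.2]]
```

Call:
apply_moves(commands=[{"travel": [0.006,0,0],"twist": [0,0,0],"claw": 0},{"travel": [0.012,0,0],"twist": [0,0,0],"claw": 0},{"travel": [0.018,0,0],"twist": [0,0,0],"claw": 0},{"travel": [0.024,0,0],"twist": [0,0,0],"claw": 0},{"travel": [0.03,0,0],"twist": [0,0,0],"claw": 0},{"travel": [0.036,0,0],"twist": [0,0,0],"claw": 0},{"travel": [0.042,0,0],"twist": [0,0,0],"claw": 0},{"travel": [0.048,0,0],"twist": [0,0,0],"claw": 0},{"travel": [0.053,0,0],"twist": [0,0,0],"claw": 0},{"travel": [0.056,0,0],"twist": [0,0,0],"claw": 0}])

```text
clock: 6.05
position: [0.5303, 0.0105, 0.1159]
tool_rot: [3.141, 0.001, 0.172]
force: [-6.5, -0.9, 4.3]
grip_width: -0.0002
```

```bash
cat >> h.py <<'E'
def tq(h=8,top=True):
    s,T,pc,Rc=st(); F=Rc@s['force']; z=pc[2]-.085; x=pc[0]+h*1e-3
    th=least_squares(lambda v: z*np.tan(v[0])-.005/np.cos(v[0])-x,[.3]).x[0]
    print('theta',round(th,3),'torque',round(-(z*F[0]-x*F[2]),3))
E
python3 -c "
from h import *
tq()"
```

```text
t 6.05 cradle pos mm [ -7.3  -0.2 115.9] F [-6.57  0.21  4.32] M [0.017 1.421 0.003] w -0.0002
torque if M@TCP 1.249 F only at tip -0.172
theta 0.185 torque 0.206
```

Call:
apply_moves(commands=[{"travel": [0.002,0,0],"twist": [0,0,0],"claw": 0}])

```text
clock: 6.15
position: [0.5321, 0.0108, 0.1159]
tool_rot: [3.141, 0.001, 0.172]
force: [-6.7, -1.5, 2.9]
grip_width: 0.0002
```

```bash
python3 -c "
from h import *
tq()"
```

```text
t 6.15 cradle pos mm [ -5.5  -0.2 115.9] F [-6.91 -0.34  2.93] M [ 0.027  1.374 -0.019] w 0.0002
torque if M@TCP 1.177 F only at tip -0.197
theta 0.243 torque 0.22
```

Call:
apply_moves(commands=[{"travel": [0.002,0,0],"twist": [0,0,0],"claw": 0}])

```text
clock: 6.25
position: [0.5338, 0.0111, 0.1158]
tool_rot: [3.142, 0.001, 0.172]
force: [-7.5, -0.7, 0.8]
grip_width: -0.0
```

```bash
python3 -c "
from h import *
tq()"
```

```text
t 6.25 cradle pos mm [-3.800e+00 -1.000e-01  1.158e+02] F [-7.47  0.58  0.84] M [0.1   1.462 0.055] w -0.0
torque if M@TCP 1.235 F only at tip -0.227
theta 0.299 torque 0.233
```

Call:
apply_moves(commands=[{"travel": [0.002,0,0],"twist": [0,0,0],"claw": 0}])

```text
clock: 6.35
position: [0.5356, 0.0114, 0.1156]
tool_rot: [3.142, 0.002, 0.172]
force: [-6.9, -0.8, 0.5]
grip_width: 0.0001
```

```bash
python3 -c "
from h import *
tq()"
```

```text
t 6.35 cradle pos mm [-2.000e+00 -1.000e-01  1.156e+02] F [-6.97  0.37  0.5 ] M [0.083 1.593 0.066] w 0.0001
torque if M@TCP 1.381 F only at tip -0.213
theta 0.354 torque 0.217
```

Call:
apply_moves(commands=[{"travel": [0.002,0,0],"twist": [0,0,0],"claw": 0}])

```text
clock: 6.45
position: [0.5374, 0.0117, 0.1155]
tool_rot: [3.142, 0.002, 0.172]
force: [-7.2, -0.7, -1.9]
grip_width: 0.0002
```

```bash
python3 -c "
from h import *
tq()"
```

```text
t 6.45 cradle pos mm [-1.000e-01 -1.000e-01  1.155e+02] F [-7.25  0.59 -1.92] M [ 0.032  1.681 -0.006] w 0.0002
torque if M@TCP 1.459 F only at tip -0.222
theta 0.412 torque 0.206
```

Call:
apply_moves(commands=[{"travel": [0.002,0,0],"twist": [0,0,0],"claw": 0}])

```text
clock: 6.55
position: [0.5392, 0.0121, 0.1154]
tool_rot: [3.142, 0.002, 0.172]
force: [-6.9, -0.5, -0.4]
grip_width: -0.0001
```

```bash
python3 -c "
from h import *
tq()"
```

```text
t 6.55 cradle pos mm [ 1.700e+00 -1.000e-01  1.154e+02] F [-6.92  0.74 -0.43] M [ 0.04   1.685 -0.006] w -0.0001
torque if M@TCP 1.475 F only at tip -0.21
theta 0.465 torque 0.207
```

Call:
apply_moves(commands=[{"travel": [0.002,0,0],"twist": [0,0,0],"claw": 0}])

```text
clock: 6.65
position: [0.5412, 0.0124, 0.1154]
tool_rot: [3.142, 0.002, 0.172]
force: [-7.5, -1.7, -0.3]
grip_width: -0.0001
```

```bash
python3 -c "
from h import *
tq()"
```

```text
t 6.65 cradle pos mm [  3.7  -0.2 115.4] F [-7.72 -0.38 -0.29] M [0.059 1.676 0.056] w -0.0001
torque if M@TCP 1.442 F only at tip -0.234
theta 0.52 torque 0.232
```

Call:
apply_moves(commands=[{"travel": [0.002,0,0],"twist": [0,0,0],"claw": 0}])

```text
clock: 6.75
position: [0.5432, 0.0127, 0.1155]
tool_rot: [3.141, 0.002, 0.172]
force: [-7.4, -0.7, -1.1]
grip_width: -0.0003
```

```bash
python3 -c "
from h import *
tq()"
```

```text
t 6.75 cradle pos mm [  5.7  -0.2 115.5] F [-7.37  0.53 -1.12] M [ 0.008  1.687 -0.014] w -0.0003
torque if M@TCP 1.468 F only at tip -0.218
theta 0.574 torque 0.209
```

Call:
apply_moves(commands=[{"travel": [0.002,0,0],"twist": [0,0,0],"claw": 0}])

```text
clock: 6.85
position: [0.5452, 0.0131, 0.1155]
tool_rot: [3.142, 0.002, 0.172]
force: [-7.4, -1.6, 0.2]
grip_width: -0.0002
```

```bash
python3 -c "
from h import *
tq()"
```

```text
t 6.85 cradle pos mm [  7.8  -0.2 115.5] F [-7.6  -0.27  0.2 ] M [0.042 1.552 0.039] w -0.0002
torque if M@TCP 1.319 F only at tip -0.233
theta 0.624 torque 0.235
```

Call:
apply_moves(commands=[{"travel": [0.002,0,0],"twist": [0,0,0],"claw": 0}])

```text
clock: 6.95
position: [0.5471, 0.0134, 0.1155]
tool_rot: [3.141, 0.002, 0.172]
force: [-9.1, -1.6, 0.0]
grip_width: 0.0004
```

```bash
python3 -c "
from h import *
tq()"
```

```text
t 6.95 cradle pos mm [  9.7  -0.2 115.5] F [-9.29 -0.04  0.01] M [ 0.108  1.995 -0.003] w 0.0004
torque if M@TCP 1.712 F only at tip -0.283
theta 0.669 torque 0.283
```

Call:
apply_moves(commands=[{"travel": [0.002,0,0],"twist": [0,0,0],"claw": 0}])

```text
clock: 7.05
position: [0.5489, 0.0137, 0.1154]
tool_rot: [3.141, 0.003, 0.172]
force: [-8.4, -1.8, 1.3]
grip_width: -0.0001
```

```bash
python3 -c "
from h import *
tq()"
```

```text
t 7.05 cradle pos mm [ 11.5  -0.2 115.4] F [-8.59 -0.38  1.28] M [0.033 1.943 0.034] w -0.0001
torque if M@TCP 1.667 F only at tip -0.276
theta 0.71 torque 0.286
```

Call:
apply_moves(commands=[{"travel": [0.002,0,0],"twist": [0,0,0],"claw": 0}])

```text
clock: 7.15
position: [0.5509, 0.014, 0.1155]
tool_rot: [3.141, 0.003, 0.172]
force: [-8.9, -1.8, 1.6]
grip_width: 0.0004
```

```bash
python3 -c "
from h import *
tq()"
```

```text
t 7.15 cradle pos mm [ 13.6  -0.2 115.5] F [-9.11 -0.21  1.56] M [ 0.061  1.894 -0.006] w 0.0004
torque if M@TCP 1.596 F only at tip -0.299
theta 0.75 torque 0.311
```

Call:
apply_moves(commands=[{"travel": [0.002,0,0],"twist": [0,0,0],"claw": 0}])

```text
clock: 7.25
position: [0.553, 0.0143, 0.1155]
tool_rot: [3.141, 0.003, 0.172]
force: [-7.7, -1.3, 1.3]
grip_width: -0.0003
```

```bash
python3 -c "
from h import *
tq()"
```

```text
t 7.25 cradle pos mm [ 15.6  -0.2 115.5] F [-7.85 -0.    1.3 ] M [0.028 1.926 0.07 ] w -0.0003
torque if M@TCP 1.666 F only at tip -0.26
theta 0.789 torque 0.27
```

Call:
apply_moves(commands=[{"travel": [0.002,0,0],"twist": [0,0,0],"claw": 0}])

```text
clock: 7.35
position: [0.5549, 0.0147, 0.1156]
tool_rot: [3.141, 0.003, 0.172]
force: [-8.1, -1.2, 2.0]
grip_width: 0.0001
```

```bash
python3 -c "
from h import *
tq()"
```

```text
t 7.35 cradle pos mm [ 17.7  -0.2 115.6] F [-8.2   0.23  2.05] M [0.012 1.993 0.023] w 0.0001
torque if M@TCP 1.706 F only at tip -0.287
theta 0.824 torque 0.303
```

Call:
apply_moves(commands=[{"travel": [-0.006,0,-0.004],"twist": [0,0,0],"claw": 0},{"travel": [-0.01,0,-0.045],"twist": [0,0,0],"claw": 0},{"travel": [-0.045,0,-0.05],"twist": [0,0,0],"claw": 0},{"travel": [-0.085,0,-0.045],"twist": [0,0,0],"claw": 0},{"travel": [-0.085,0,-0.02],"twist": [0,0,0],"claw": 0},{"travel": [-0.085,0,0],"twist": [0,0,0],"claw": 0},{"travel": [-0.082,0,0],"twist": [0,0,0],"claw": 0}])

```text
clock: 8.05
position: [0.4741, 0.0008, 0.1145]
tool_rot: [-3.141, 0.002, 0.172]
force: [0.2, 0.1, 0.3]
grip_width: -0.0
```

```bash
python3 - <<'E'
from h import *
from workcell import bot
f=bot.grab_frame("side");pickle.dump(f,open('side4.pkl','wb'))
crop(f,180,160,190,165,4,'pics/s5.png')
f=bot.grab_frame("top");pickle.dump(f,open('top4.pkl','wb'))
crop(f,235,155,100,70,8,'pics/t5.png')
st()
E
```

```text
t 8.15 cradle pos mm [-6.260e+01 -1.000e-01  1.161e+02] F [-0.26 -0.65  0.42] M [-0.074 -0.001 -0.012] w -0.0001
torque if M@TCP 0.017 F only at tip 0.018
```

View pics/s5.png

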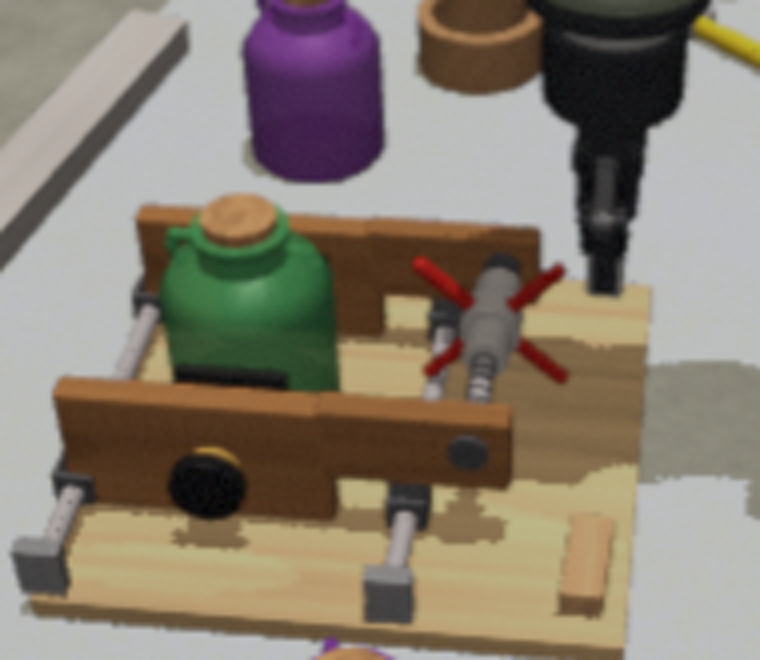

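View pics/t5.png

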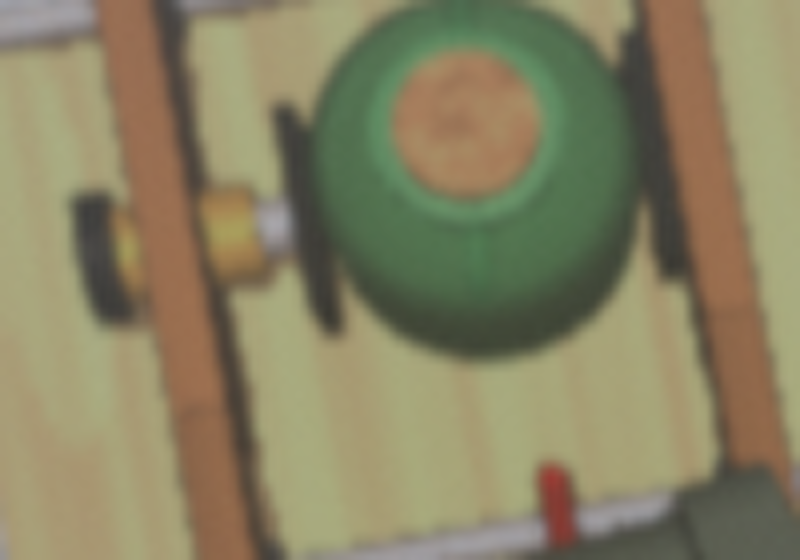

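```bash
python3 - <<'E'
from h import *
fitq(load('side4'),[(418,262),(561,269),(563,379),(430,370)],4,[180,160],[0,3,2,1],.8)
to([-.05,0,.1155])
E
```

```text
q mod [0.82081889] [[0.4, 0.4], [0.1, 0.2], [0.2, -0.1], [-0.3, 0.5]]
t 8.15 cradle pos mm [-6.260e+01 -1.000e-01  1.161e+02] F [-0.26 -0.65  0.42] M [-0.074 -0.001 -0.012] w -0.0001
torque if M@TCP 0.017 F only at tip 0.018
travel [ 0.0126 -0.0001  0.0006] twist deg [-0.01 -0.05  0.07]
```

Call:
apply_moves(commands=[{"travel": [0.005,0,0],"twist": [0,0,0],"claw": 0},{"travel": [0.01,0,0],"twist": [0,0,0],"claw": 0},{"travel": [0.013,0,0],"twist": [0,0,0],"claw": 0},{"travel": [0.016,0,0],"twist": [0,0,0],"claw": 0},{"travel": [0.019,0,0],"twist": [0,0,0],"claw": 0},{"travel": [0.022,0,0],"twist": [0,0,0],"claw": 0},{"travel": [0.025,0,0],"twist": [0,0,0],"claw": 0}])

```text
clock: 8.85
position: [0.4983, 0.0048, 0.1155]
tool_rot: [3.141, 0.003, 0.172]
force: [-14.4, -2.3, 11.1]
grip_width: 0.0002
```

```bash
python3 - <<'E'
from h import *
from workcell import bot
st()
f=bot.grab_frame("side");pickle.dump(f,open('side5.pkl','wb'))
crop(f,250,200,80,60,10,'pics/s6.png')
st()
E
```

```text
t 8.85 cradle pos mm [-39.8  -0.3 115.5] F [-14.57   0.18  11.08] M [-0.083  2.637 -0.024] w 0.0002
torque if M@TCP 2.634 F only at tip -0.003
t 8.9 cradle pos mm [-39.2  -0.3 115.5] F [-7.28 -0.93  0.38] M [-0.173  1.487 -0.012] w -0.0003
torque if M@TCP 1.28 F only at tip -0.207
```

View pics/s6.png

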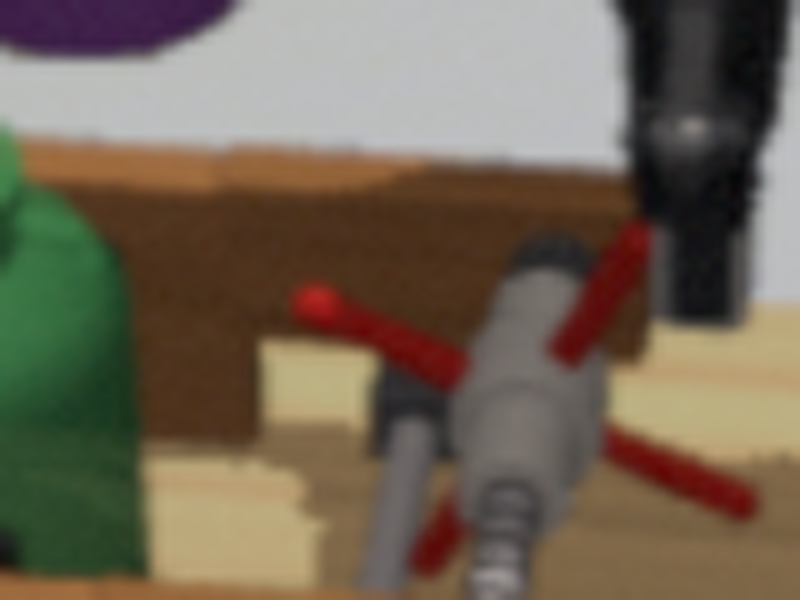

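```bash
python3 - <<'E'
from h import *
for tp in ([(310,302),(642,235),(745,503),(425,565)],):
    fitq(load('side5'),tp,10,[250,200],[0,3,2,1],1.)
f=load('side5')
# consistency: same-scale crops of earlier
crop(load('side4'),250,200,80,60,10,'pics/s7.png')
E
```

```text
q mod [1.10793284] [[0.0, 0.1], [0.3, 0.2], [0.6, 0.3], [0.3, -0.1]]
```

View pics/s7.png

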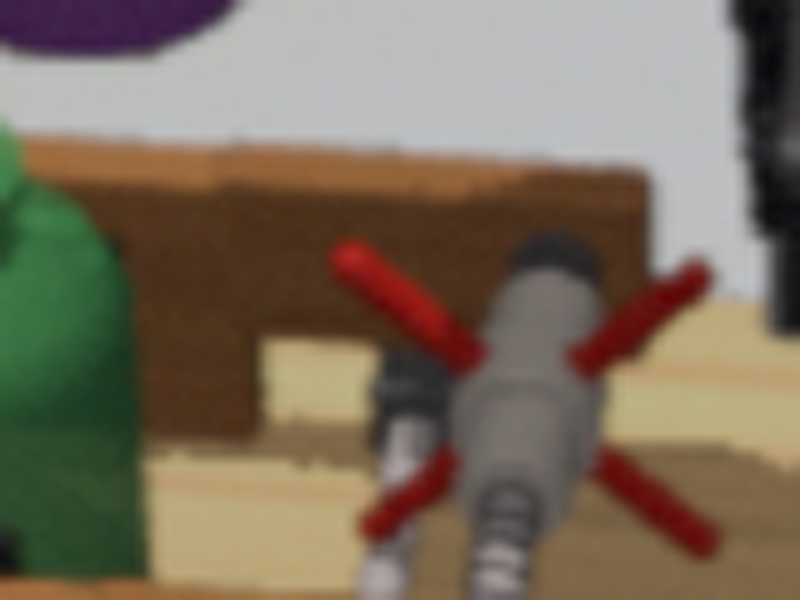

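Call:
apply_moves(commands=[{"travel": [0.001,0,0],"twist": [0,0,0],"claw": 0},{"travel": [0.002,0,0],"twist": [0,0,0],"claw": 0}])

```text
clock: 9.1
position: [0.5005, 0.0051, 0.1155]
tool_rot: [3.141, 0.003, 0.172]
force: [-11.3, -2.7, 9.6]
grip_width: 0.0001
```

```bash
cat >> h.py <<'E'
def tt():
    s,T,pc,Rc=st(); F=Rc@s['force']; th=np.arcsin((pc[0]+.0098+.005)/.055); z=.055*np.cos(th); x=pc[0]+.0098
    print('th',round(th,3),'q',round(th+4.712,3),'torque',round(-(z*F[0]-x*F[2]),3))
E
python3 -c "
from h import *
tt()"
```

```text
t 9.1 cradle pos mm [-37.6  -0.4 115.5] F [-11.61  -0.75   9.56] M [-0.124  2.497  0.036] w 0.0001
torque if M@TCP 2.502 F only at tip 0.004
th -0.427 q 4.285 torque 0.316
```

Call:
apply_moves(commands=[{"travel": [0.001,0,0],"twist": [0,0,0],"claw": 0},{"travel": [0.002,0,0],"twist": [0,0,0],"claw": 0}])

```text
clock: 9.3
position: [0.5026, 0.0055, 0.1156]
tool_rot: [3.141, 0.003, 0.172]
force: [-10.0, -2.2, 6.2]
grip_width: 0.0002
```

```bash
python3 -c "
from h import *
tt()"
```

```text
t 9.3 cradle pos mm [-35.5  -0.4 115.6] F [-10.21  -0.46   6.23] M [-0.048  2.004 -0.036] w 0.0002
torque if M@TCP 1.913 F only at tip -0.091
th -0.386 q 4.326 torque 0.36
```

Call:
apply_moves(commands=[{"travel": [0.001,0,0],"twist": [0,0,0],"claw": 0},{"travel": [0.0015,0,0],"twist": [0,0,0],"claw": 0}])

```text
clock: 9.5
position: [0.5042, 0.0058, 0.1156]
tool_rot: [3.141, 0.002, 0.172]
force: [-10.0, -1.1, 7.1]
grip_width: 0.0002
```

```bash
python3 -c "
from h import *
tt()"
```

```text
t 9.5 cradle pos mm [-33.9  -0.4 115.6] F [-10.01   0.61   7.13] M [-0.069  2.033 -0.003] w 0.0002
torque if M@TCP 1.968 F only at tip -0.065
th -0.354 q 4.358 torque 0.345
```

Call:
apply_moves(commands=[{"travel": [-0.01,0,0],"twist": [0,0,0],"claw": 0},{"travel": [-0.03,0,0],"twist": [0,0,0],"claw": 0},{"travel": [-0.03,0,-0.04],"twist": [0,0,0],"claw": 0},{"travel": [-0.03,0.03,-0.08],"twist": [0,0,0],"claw": 0},{"travel": [-0.03,0.075,-0.1],"twist": [0,0,0],"claw": 0},{"travel": [-0.03,0.12,-0.1],"twist": [0,0,0],"claw": 0},{"travel": [-0.03,0.165,-0.1],"twist": [0,0,0],"claw": 0},{"travel": [-0.03,0.2,-0.1],"twist": [0,0,0],"claw": 0},{"travel": [-0.03,0.2,-0.1],"twist": [0,0,0],"claw": 0}])

```text
clock: 10.4
position: [0.5095, -0.201, 0.2155]
tool_rot: [3.14, -0.0, 0.167]
force: [0.2, 1.2, 0.3]
grip_width: -0.0005
```

```bash
python3 - <<'E'
from h import *
from workcell import bot
st()
f=bot.grab_frame("side");pickle.dump(f,open('side6.pkl','wb'))
crop(f,180,160,190,140,4.2,'pics/s8.png');crop(f,250,200,80,60,10,'pics/s9.png')
f=bot.grab_frame("top");pickle.dump(f,open('top6.pkl','wb'))
crop(f,235,155,100,70,8,'pics/t8.png')
cv2.imwrite('pics/tfull.png',f['frame'])
E
```

```text
t 10.4 cradle pos mm [ -63.9 -205.   215.5] F [0.38 1.13 0.26] M [0.027 0.036 0.018] w -0.0005
torque if M@TCP 0.102 F only at tip 0.066
```

View pics/s9.png

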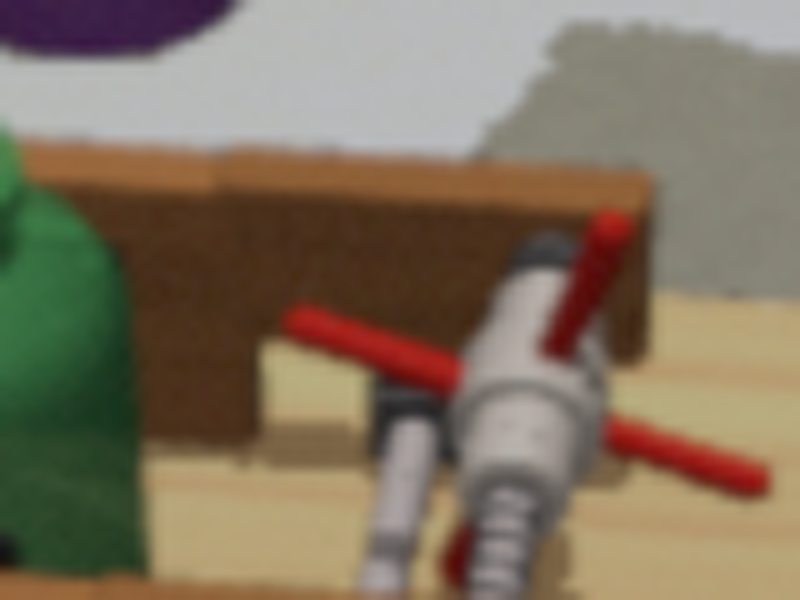

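View pics/t8.png

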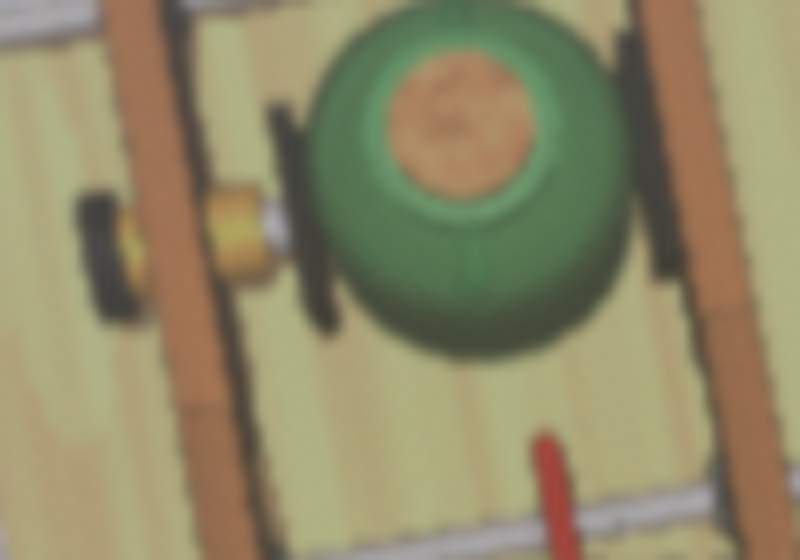

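View pics/tfull.png

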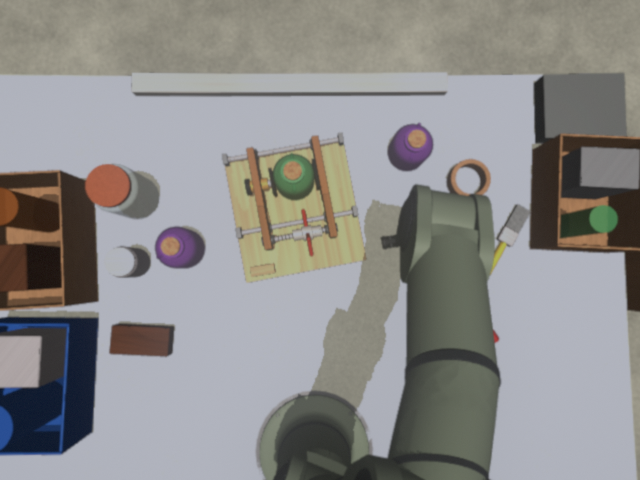

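```bash
python3 - <<'E'
from h import *
fitq(load('side6'),[(297,318),(613,226),(757,483)],10,[250,200],[0,3,2],1.2)
P=atz(load('top6'),np.array([462,124])/8+[235,155]-.4,.154)
a=C[2];Rc=np.array([[np.cos(a),np.sin(a),0],[-np.sin(a),np.cos(a),0],[0,0,1]])
print('cork in cradle mm',np.round(1e3*(Rc@(P-[C[0],C[1],0])),1))
E
```

```text
q mod [1.22991095] [[0.3, 0.6], [0.3, -0.1], [0.6, 0.3]]
cork in cradle mm [141.1   7.9 154. ]
```

```bash
python3 -c "
from workcell import bot
print(bot.job_done())"
```

```text
the job is handed in; nothing more can be done
None
```

The jar is clamped in the cradle and the job is handed in. The estimates put the sprung pad about 4 mm in, half of its 8 mm travel. I could not read the pad force directly and the hand-in gives no verdict, so the clamping figures below are inferred from sleeve angle, torque and pictures.

- **Turning:** I pushed the bars with the shut gripper in three strokes, taking the sleeve from about 0.83 rad to about 4.37 rad.
- **Pads taking hold:** The torque stepped from about 0.22 to 0.28 N m near 3.79 rad. A measurement from the first top picture had predicted about 3.73 rad.
- **Final clamp:** The sleeve stopped about 0.58 rad past hold, against the 0.6 rad wanted. The last torque readings were 0.32 to 0.36 N m, where 0.34 was wanted. One reading earlier in that stroke came out higher, about 0.39 N m, while the arm was moving. I put that one down to noise.
- **Jar:** In the last pictures it stands upright between both pads, with its cork at about x 141 mm and y 8 mm in the cradle.
- **Robot and bystanders:** The arm is about 0.2 m clear of the cradle and touches nothing. No bystander looks moved in the last top picture, though the arm partly covers the screwdriver and brush there. It never moved low over them.

The robot's clock was at about 10.5 s when I handed in, against the 67 s limit.

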